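Turn the bath-bomb dish towards its packing carton

TASK

Pick up the white dished plate by its arched handle without touching the bath bomb lying loose in it, and lift it clear of its wooden board. Then, still in the air above the board, turn it a quarter turn to whichever side the cardboard carton of bath bombs is on, so that its orange lip points squarely across the board's edge on that side. Keep the plate level and the bomb in the middle of it all the while, leave the bottle, mould and spoon alone, and finish still holding it there, at rest.

Things in the scene. Friction and masses are not known exactly. Their poses are not given: they have to be found in the camera images.
- dish: Loose white dished plate, 160 mm across, 0.3 kg, on a flat foot 110 mm across. Origin: centre of its underside; x axis towards its orange lip, z up. Very shallow bowl: floor at 8 mm, slope 4 deg to 25 mm radius, 9 to 50, 16 to the rim at 24 mm height. An arched handle spans it along y. The lip starts pointing away from the robot, within 10 deg of square to the board's far (+x) edge.
- dish_grip (a point): Middle of the handle's dark wooden grip bar, 92 mm above the dish's origin, over its centre. The bar lies along the dish's y: 84 mm long, 14 mm thick (x), 28 mm tall, with 20 mm free between it and the bomb below. Thin legs slant from its ends to the rim at y = +-72 mm. Pinch it from above, fingers closing along the dish's x.
- dish_lip (a point): End of the dish's orange lip, a tongue 36 mm wide and 5 mm thick that reaches 112 mm from the dish's axis along its x, 22 mm above its origin.
- bomb: The bath bomb: a lilac ball 48 mm across, about 70 g, free to roll, resting in the middle of the dish. Origin: its centre; its axes turn as it rolls.
- board: Fixed square wooden board 180 x 180 mm, 20 mm high, under the dish. Origin: centre of its underside, on the table. Axes along its edges: x away from the robot (turned up to about 23 degrees either way), y to the left, z up.
- carton: Open cardboard carton, fixed, 220 x 220 mm, 45 mm high (54 mm with its contents), with rows of orange, blue and lilac bath bombs in it. It stands to the left (+y) or to the right (-y) of the board, different each time. Origin: centre of its underside.
- tub: Open clear plastic tub, fixed, 200 x 200 mm, 60 mm high, holding steel mould halves. It stands on the side of the board where the carton is not. Origin: centre of its underside.
- oil_bottle: Loose amber bottle, 56 mm across, 125 mm high, beyond the board on the left. Leave it alone. Origin: centre of its underside.
- mould: Loose aluminium mould half, a bowl 64 mm across and 30 mm high, beyond the board on the right. Leave it alone. Origin: centre of its underside.
- spoon: Loose wooden spoon, 180 mm long, lying crosswise beyond the board. Leave it alone. Origin: middle of its underside.
Not all that is in view belongs to the job. Of the things like the dish, leave any that is pink; of the rest the larger one is meant.

How it is judged:
On the way, in this order (a step that is already met when the one before it is completed fails the run):
1. the dish is held clear of the board, not yet turned, the bomb in its middle (z of dish in the frame of board above 0.045 m and contact force between dish and board below 0.05 N and contact force between the fingers and dish above 1 N and angle between the x axis of dish and the x axis of board, either way round below 0.6 rad and horizontal distance between bomb and dish below 0.022 m), for 0.2 s.
2. the dish is turned in the air so that its lip points to the carton's side, level, the bomb in its middle (z of dish in the frame of board above 0.045 m and contact force between dish and board below 0.05 N and angle between dish's own z axis and vertical below 0.1 rad and horizontal distance between bomb and dish below 0.022 m and angle between the x axis of dish and the y axis of board, either way round below 0.17 rad and x of carton in the frame of dish above 0.03 m), for 0.2 s.
At the end, for the whole second after the job is handed in: Dish held in the fingers over its board (within 80 mm), foot 25 mm or more clear of it, below 350 mm, level within 0.10 rad; lip to the carton's side, within 0.17 rad of square to the board; bomb resting within 22 mm of the dish's axis; both at rest (all of step 2 and contact force between the fingers and dish above 1 N and contact force between bomb and dish above 0.1 N and horizontal distance between dish and board below 0.08 m and height (world z) of dish below 0.35 m and linear speed of dish below 0.03 m/s and angular speed of dish below 0.15 rad/s and linear speed of bomb below 0.04 m/s); the arm keeps its last pose, push and grip.
It fails at once if the bomb rolls more than 35 mm from the middle of the dish (horizontal distance between bomb and dish above 0.035 m).
It fails at once if the dish is tipped by more than 0.2 rad (angle between dish's own z axis and vertical above 0.2 rad).
It fails at once if the fingers touch the bomb (contact force between the fingers and bomb above 0.3 N).
It fails at once if the bottle, mould or spoon is disturbed (moved more than 20 mm or tipped) (distance of any of oil_bottle, mould, spoon from where it was at the start of the episode above 0.02 m or angle between any of oil_bottle, mould, spoon's own z axis and vertical above 0.3 rad).
It also fails if it takes over 38 s, if anything falls off the work surface, if the arm or the gripper's body presses on something with over 40 N, if the wrist force passes 120 N, or if a joint passes its speed limit or range.

ROBOT

A 7-joint arm with a two-finger parallel gripper is mounted at the origin on the work surface. World frame = base frame: x ahead of the robot, y to its left, z up, the work surface at z = 0. Lengths are in m, angles in rad, forces in N, time in s.
With the tool pointing down it reaches from about 0.35 to 0.9 m from the base axis. Payload 8.1 kg.
Tool frame: the origin (TCP) lies midway between the tips of the shut fingers; the grasp point (between the pads) lies 19 mm behind it; z points along the fingers, y is the line along which they close (so a half turn about z gives the same grasp; the last joint's range is limited). The gripper opens to 92 mm and grips with 3 to 60 N. Pads are 19 mm wide; open, the fingers measure 130 mm over their backs; the gripper's body (75 mm by 190 mm) begins 47 mm behind the grasp point.
Start: joints at [-1.451, 0.434, 0.025, 1.573, -0.012, 1.134, -0.075], TCP at [0.138, 0.61, 0.193] pointing down, gripper open.
Joint ranges: [-2.62, 2.62], [-0.44, 2.09], [-1.27, 1.32], [0.08, 2.57], [-1.32, 4.46], [0.12, 2], [-2.74, 2.74]. Speed limits (rad/s): [2.22, 2.22, 3.01, 3.01, 3.14, 3.14, 3.14].

INTERFACE

Orientations are given as a unit quaternion [x, y, z, w].
In Python, from plant import r gives the robot as it stands. The module is installed in compiled form; this text tells all that it offers.
- The arm moves only by the tool arm_command, never from a script. Its arguments are lists of equal length, an entry for each row: "delta_pos": the shift along the world's x, y, z in mm, a list of three; "delta_rot": the turn, a rotation vector about the world's x, y, z in rad, a list of three. In form: {"delta_pos": [[x, y, z], ...], "delta_rot": [[rx, ry, rz], ...]}. A call has 1 to 20 rows; each row is the pose to reach, as a shift and turn from the pose commanded when the call began; what a row does not reach only later rows make up. A row lasts 1/12 s, in which the tool goes at most 41.7 mm and 7.16 degrees, less where a joint would pass 70% of its speed; a pose out of reach is approached as far as the arm can. A call with a gripper value outside its range is refused whole. "grip" is the finger opening in mm, from 0 to 91.8, set as the call begins (left out, the last holds). The fingers move at their own pace and stop on an object; "squeeze" is the grip in N (left out, the last holds). Time passes only in rows, so rows that repeat a pose let the fingers close. It gives the time, the measured TCP pose, the force, the opening and the grip force at its end, in the units of the state.
- r.get_obs(): the state, without advancing time (a new reading comes with each control period).
- r.grab_frame(name): name is "scene" or "side" or "wrist"; returns a dict with "image" (420x560x3 uint8, red, green, blue), "mtx" (3x3 intrinsics, pixels), "xyz" and "attitude" of the camera in the world. Camera axes: x right, y up, looking along -z (the intrinsics and any distortion apply to the point x, -y, -z); pixel columns grow to the right and rows downward; lengths in m; the calibration is good to about 2 mm. The wrist camera is an equidistant fisheye: a pixel r from the principal point sees the ray r / f radians off the axis. A picture is of the moment at which its call begins. There is no depth.
- r.hand_in(): hands the job in; it is judged then, once.
The state is a dict: "t": time; "q": joint angles; "joint_velocities": joint speeds; "tau": joint torques, N m; "eef_pos": TCP position; "eef_rot": TCP orientation; "force": force on the tool from outside, world axes, zero at the start; "torque": the same for the moment, N m; "opening": finger opening in m; "grip_force": force on a finger pad.
Only numpy, scipy, OpenCV 4.12 (cv2) and the standard library are available. Lean on these libraries where they do the work, as an engineer would, in place of code of your own. Each camera call takes 0.05 s, during which the arm holds its last target. There are 200 camera calls.

## Working session

There is one attempt and no reset: what is moved stays moved. The work goes in short steps, Python scripts to look and compute and a tool call to move; the robot and the scene stay as the last step left them, time stands still between calls to the robot, and variables do not carry over. Pictures are saved under pics/ and viewed, at most 10 in all, crops included, and the job is handed in when it is done.

Besides the shell and the picture viewer there is one more tool, called as name(argument=value, ...), one argument or row to a line, values as JSON. arm_command: Moves the arm, as the interface text tells. Its arguments: {"type":"object","properties":{"delta_pos":{"type":"array"},"delta_rot":{"type":"array"},"grip":{"type":"number"},"squeeze":{"type":"number"}},"required":["delta_pos","delta_rot"]}

```bash
mkdir -p pics
python3 - <<'E'
from plant import r
import cv2,numpy as np
o=r.get_obs();print({k:np.round(v,3) for k,v in o.items()})
for n in ["scene","side"]:
    f=r.grab_frame(n);cv2.imwrite(f"pics/{n}0.png",f["image"][:,:,::-1]);np.savez(f"pics/{n}0.npz",**f)
    print(n,np.round(f["mtx"],1).tolist(),f["xyz"],f["attitude"],[k for k in f])
E
```

```text
{'t': np.float64(0.0), 'q': array([-1.451,  0.435,  0.025,  1.574, -0.012,  1.134, -0.075]), 'joint_velocities': array([-0.001,  0.003, -0.001,  0.001, -0.001, -0.002,  0.001]), 'tau': array([-1.0000e-03, -6.6785e+01,  9.8400e-01, -3.1445e+01, -6.1000e-02,
        4.3000e-02,  0.0000e+00]), 'eef_pos': array([0.138, 0.609, 0.193]), 'eef_rot': array([ 0.111,  0.994, -0.001,  0.   ]), 'force': array([ 0.419,  0.173, -0.174]), 'torque': array([-0.015,  0.039, -0.016]), 'grip_force': np.float64(0.0), 'opening': np.float64(0.092)}
scene [[408.9, 0.0, 283.6], [0.0, 408.9, 211.4], [0.0, 0.0, 1.0]] [0.84472945 0.5824545  1.18068306] [0.0710337  0.26241029 0.92523113 0.26465527] ['image', 'mtx', 'xyz', 'attitude']
side [[386.7, 0.0, 272.5], [0.0, 386.7, 208.5], [0.0, 0.0, 1.0]] [-0.01228131 -0.51232333  0.88302409] [ 0.33071623 -0.1320637  -0.32486304  0.87615636] ['image', 'mtx', 'xyz', 'attitude']
```

View pics/scene0.png

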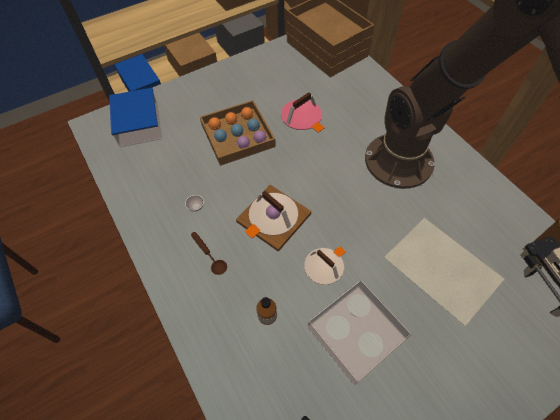

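View pics/side0.png

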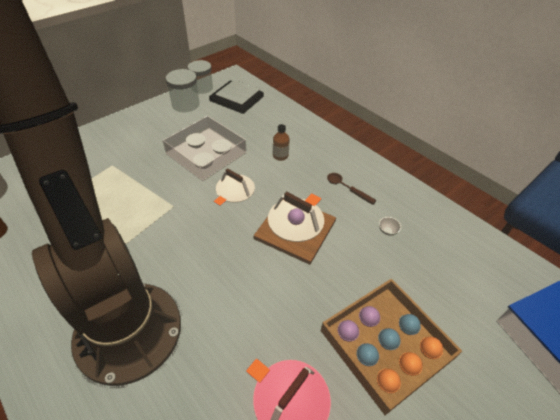

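Both views show the large white dish on the board with the lilac bomb (scene ≈(273,212), side ≈(297,215)), its lip at scene (252,231) / side (313,200). The carton is at scene (237,132) / side (390,340), which should be on the right. A smaller white dish and a pink one are decoys.

```bash
cat > h.py <<'E'
import numpy as np,cv2
from scipy.spatial.transform import Rotation as R
def load(n): return dict(np.load(f"pics/{n}.npz"))
def ray(f,p):
    K=f["mtx"];d=np.array([(p[0]-K[0,2])/K[0,0],-(p[1]-K[1,2])/K[1,1],-1.])
    d=R.from_quat(f["attitude"]).apply(d);return f["xyz"],d/np.linalg.norm(d)
def plane(f,p,z): c,d=ray(f,p);return c+d*(z-c[2])/d[2]
def tri(f,p,g,q):
    (a,u),(b,v)=ray(f,p),ray(g,q);s=np.linalg.lstsq(np.c_[u,-v],b-a,rcond=None)[0]
    return (a+s[0]*u+b+s[1]*v)/2,np.linalg.norm(a+s[0]*u-b-s[1]*v)
def blobs(f,lo,hi,box,amin=15):
    x0,y0,x1,y1=box;h=cv2.cvtColor(f["image"],cv2.COLOR_RGB2HSV)[y0:y1,x0:x1]
    m=cv2.inRange(h,np.array(lo),np.array(hi));n,l,s,c=cv2.connectedComponentsWithStats(m)
    out=[]
    for i in range(1,n):
        if s[i,4]>=amin:
            cn=max(cv2.findContours((l==i).astype(np.uint8),0,2)[0],key=len)
            out.append((int(s[i,4]),c[i]+[x0,y0],cv2.boxPoints(cv2.minAreaRect(cn))+[x0,y0]))
    return sorted(out,key=lambda t:-t[0])
E
python3 - <<'E'
from h import *
for n,box in(("scene0",(225,175,325,260)),("side0",(245,180,345,270))):
    f=load(n);x0,y0,x1,y1=box
    cv2.imwrite(f"pics/{n}_c.png",cv2.resize(f["image"][y0:y1,x0:x1,::-1],None,fx=6,fy=6,interpolation=cv2.INTER_CUBIC))
    for nm,lo,hi in(("lip",(5,200,200),(18,255,255)),("bomb",(125,40,60),(160,255,255)),("bar",(0,80,15),(12,255,110)),("board",(5,80,100),(20,195,200))):
        for b in blobs(f,lo,hi,box)[:2]: print(n,nm,b[0],b[1].round(1),b[2].round(1).tolist())
E
```

```text
scene0 lip 102 [252.1 230.3] [[245.0, 231.0], [252.5, 223.5], [259.0, 230.0], [251.5, 237.5]]
scene0 bomb 117 [272.3 212.1] [[264.0, 211.0], [271.0, 204.0], [280.5, 213.5], [273.5, 220.5]]
scene0 bar 141 [272.3 200.9] [[260.6, 194.7], [264.2, 190.4], [283.8, 206.9], [280.1, 211.2]]
scene0 bar 41 [321.  254.3] [[316.0, 252.0], [319.0, 249.0], [326.5, 256.5], [323.5, 259.5]]
scene0 board 534 [285.9 227.5] [[250.3, 228.3], [284.7, 188.7], [310.5, 211.2], [276.1, 250.8]]
scene0 board 167 [244.7 217.8] [[236.0, 219.0], [251.0, 204.0], [261.5, 214.5], [246.5, 229.5]]
side0 bar 71 [298.5 200.1] [[285.0, 194.8], [286.6, 191.8], [310.6, 204.9], [309.0, 207.9]]
side0 bar 27 [334.4 180.8] [[329.0, 180.0], [339.0, 180.0], [339.0, 182.0], [329.0, 182.0]]
side0 board 1240 [296.8 238.9] [[253.3, 235.7], [274.2, 189.3], [335.9, 217.1], [314.9, 263.5]]
side0 board 21 [306.6 202.1] [[299.8, 199.4], [300.4, 198.2], [312.4, 204.2], [311.8, 205.4]]
```

View pics/scene0_c.png

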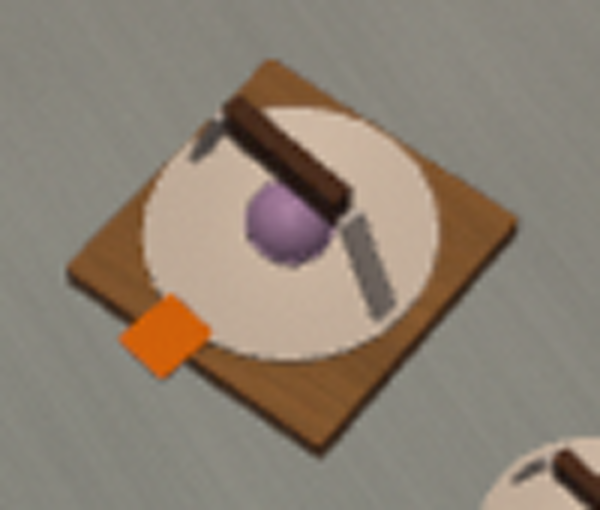

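View pics/side0_c.png

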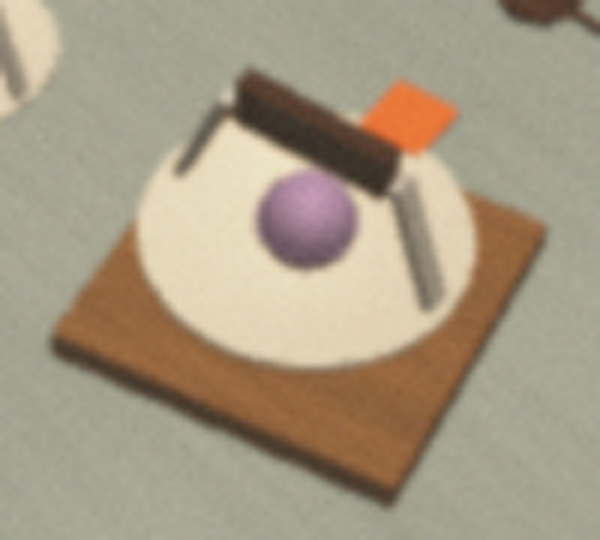

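The crops show: scene board corners (270,60),(517,222),(320,447),(68,270), the bar's top face (232,103)–(345,193), lip end mid (141,358), bomb (289,222). In side they show board corners (53,342),(390,492),(545,232), bar (top face) (248,76)–(396,156), lip end (430,96), bomb (307,219).

Run:
```python
from h import *
f,g=load("scene0"),load("side0")
S=lambda u,v:((u+.5)/6-.5+225,(v+.5)/6-.5+175)
D=lambda u,v:((u+.5)/6-.5+245,(v+.5)/6-.5+180)
P=lambda *a:print(*[np.round(x,4) for x in a])
c=np.array([plane(f,S(*p),.02) for p in((270,60),(517,222),(320,447),(68,270))])
P("board scene",c,c.mean(0));P("edges",np.linalg.norm(c-np.roll(c,-1,0),axis=1))
for i in range(4):
    e=(np.roll(c,-1,0)-c)[i];print(np.degrees(np.arctan2(e[1],e[0])).round(1),end=" ")
d=np.array([plane(g,D(*p),.02) for p in((53,342),(390,492),(545,232))]);P("side",d,(d[0]+d[2])/2)
for e in(d[1]-d[0],d[2]-d[1]): print(np.degrees(np.arctan2(e[1],e[0])).round(1),np.linalg.norm(e))
for nm,a,b,z in(("bomb",(289,222),(307,219),.052),("lip",(141,358),(430,96),.042),("barR",(232,103),(396,156),.126),("barL",(345,193),(248,76),.126)):
    P(nm,*tri(f,S(*a),g,D(*b)),plane(f,S(*a),z),plane(g,D(*b),z))
for nm,F in(("scene",f),("side",g)):
    b=max(blobs(F,(5,25,150),(25,80,255),(225,175,325,260) if nm=="scene" else (245,180,345,270)),key=lambda t:t[0])
    P(nm,"white",b[0],plane(F,b[1],.043),b[1])
P("carton",plane(f,(237,132),.045),plane(g,(390,340),.045))
```

```text
Traceback (most recent call last):
numpy._core._exceptions._UFuncNoLoopError: ufunc 'multiply' did not contain a loop with signature matching types (dtype('<U11'), dtype('float64')) -> None
```

Run:
```python
from h import *
f,g=load("scene0"),load("side0")
S=lambda u,v:((u+.5)/6-.5+225,(v+.5)/6-.5+175)
D=lambda u,v:((u+.5)/6-.5+245,(v+.5)/6-.5+180)
P=lambda *a:print(*[x if isinstance(x,str) else np.round(x,4) for x in a])
c=np.array([plane(f,S(*p),.02) for p in((270,60),(517,222),(320,447),(68,270))])
P("board scene",c,c.mean(0));P("edges",np.linalg.norm(c-np.roll(c,-1,0),axis=1))
for i in range(4):
    e=(np.roll(c,-1,0)-c)[i];print(np.degrees(np.arctan2(e[1],e[0])).round(1),end=" ")
d=np.array([plane(g,D(*p),.02) for p in((53,342),(390,492),(545,232))]);P("side",d,(d[0]+d[2])/2)
for e in(d[1]-d[0],d[2]-d[1]): print(np.degrees(np.arctan2(e[1],e[0])).round(1),np.linalg.norm(e))
for nm,a,b,z in(("bomb",(289,222),(307,219),.052),("lip",(141,358),(430,96),.042),("barR",(232,103),(396,156),.126),("barL",(345,193),(248,76),.126)):
    P(nm,*tri(f,S(*a),g,D(*b)),plane(f,S(*a),z),plane(g,D(*b),z))
P("carton",plane(f,(237,132),.045),plane(g,(390,340),.045))
```

```text
board scene [[ 0.4602 -0.1465  0.02  ]
 [ 0.4004  0.0208  0.02  ]
 [ 0.5652  0.0812  0.02  ]
 [ 0.6263 -0.0843  0.02  ]] [ 0.513  -0.0322  0.02  ]
edges [0.1777 0.1756 0.1764 0.1774]
109.7 20.1 -69.7 -159.5 side [[ 0.3935  0.0134  0.02  ]
 [ 0.4547 -0.1486  0.02  ]
 [ 0.6196 -0.0897  0.02  ]] [ 0.5066 -0.0381  0.02  ]
-69.3 0.17319934303520815
19.7 0.1751378494216381
bomb [ 0.5164 -0.028   0.0527] 0.0019 [ 0.5169 -0.029   0.052 ] [ 0.516 -0.027  0.052]
lip [ 0.6239 -0.0029  0.0439] 0.0003 [ 0.6234 -0.0038  0.042 ] [ 0.6255 -0.0019  0.042 ]
barR [ 0.5255 -0.0679  0.1242] 0.0002 [ 0.5261 -0.0669  0.126 ] [ 0.5242 -0.0689  0.126 ]
barL [0.5063 0.0104 0.1258] 0.0027 [0.5053 0.0114 0.126 ] [0.5073 0.0095 0.126 ]
carton [ 0.4489 -0.3996  0.045 ] [ 0.4307 -0.4256  0.045 ]
```

Everything agrees with the known sizes:
- Board yaw is about 19.8°, centred near (0.510, -0.035).
- Dish yaw is about 13.7°, with the grip at (0.516, -0.029), z 0.112.
- The carton is to the right (-y).

Plan: turn the tool by -1.11 rad while moving above the grip. Once the dish is lifted, turn it by about -84°.

arm_command(
  delta_pos=[
    [5, -8, 15],
    [15, -25, 30],
    [35, -59, 45],
    [60, -101, 57],
    [85, -143, 57],
    [110, -186, 57],
    [135, -228, 57],
    [160, -270, 57],
    [185, -312, 57],
    [210, -354, 57],
    [235, -397, 57],
    [260, -439, 57],
    [285, -481, 57],
    [310, -523, 57],
    [335, -565, 57],
    [355, -599, 57],
    [368, -621, 57],
    [375, -633, 57],
    [378, -638, 57],
    [378, -638, 57],
  ],
  delta_rot=[
    [0, 0, 0],
    [0, 0, -0.03],
    [0, 0, -0.08],
    [0, 0, -0.15],
    [0, 0, -0.23],
    [0, 0, -0.31],
    [0, 0, -0.39],
    [0, 0, -0.47],
    [0, 0, -0.55],
    [0, 0, -0.63],
    [0, 0, -0.71],
    [0, 0, -0.79],
    [0, 0, -0.87],
    [0, 0, -0.95],
    [0, 0, -1.01],
    [0, 0, -1.06],
    [0, 0, -1.09],
    [0, 0, -1.11],
    [0, 0, -1.11],
    [0, 0, -1.11],
  ],
  grip=91.8,
  squeeze=30,
)

```text
t: 1.77
eef_pos: [0.5181, -0.0355, 0.2507]
eef_rot: [0.621, 0.784, -0.001, 0.002]
force: [-0.9, -0.3, 1.2]
opening: 0.092
grip_force: 0.0
```

Run:
```python
from plant import r
from h import *
o=r.get_obs();print({k:np.round(o[k],4) for k in("t","q","eef_pos","eef_rot","force")})
f=r.grab_frame("wrist");np.savez("pics/wrist1.npz",**f);cv2.imwrite("pics/wrist1.png",f["image"][:,:,::-1]);print(f["mtx"],f["xyz"],f["attitude"])
```

```text
{'t': np.float64(1.7667), 'q': array([-0.5732,  0.2316,  0.6699,  1.7826, -0.1514,  1.178 ,  0.3723]), 'eef_pos': array([ 0.5181, -0.0355,  0.2507]), 'eef_rot': array([ 6.210e-01,  7.838e-01, -7.000e-04,  1.800e-03]), 'force': array([-0.8741, -0.3217,  1.1619])}
[[325.1922621    0.         278.85860177]
 [  0.         325.1922621  211.6739657 ]
 [  0.           0.           1.        ]] [0.49999798 0.0394874  0.44131501] [-0.14315536 -0.01695461  0.1134828   0.98302632]
```

View pics/wrist1.png

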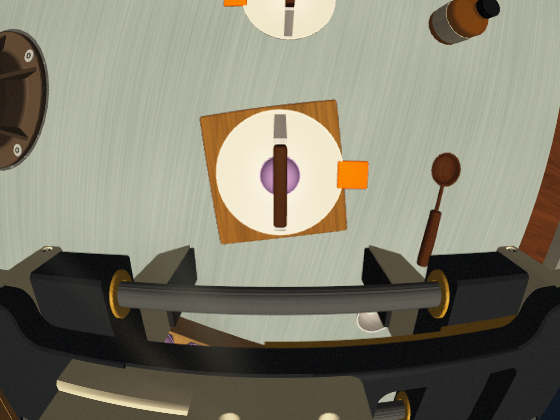

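Wrist view: bar top spans (280,146)–(280,227), bomb below it at (280,176), lip end at (368,175). I'll check these by casting fisheye rays.

```bash
cat >> h.py <<'E'
def wplane(f,p,z):
    K=f["mtx"];a=np.array([p[0]-K[0,2],p[1]-K[1,2]]);rr=np.hypot(*a);t=rr/K[0,0];a=a/rr*np.sin(t)
    d=R.from_quat(f["attitude"]).apply([a[0],-a[1],-np.cos(t)]);return f["xyz"]+d*(z-f["xyz"][2])/d[2]
E
python3 - <<'E'
from plant import r
from h import *
o=r.get_obs();print({k:np.round(o[k],4) for k in("t","eef_pos","eef_rot","force")})
f=load("wrist1")
b=max(blobs(f,(0,60,15),(14,255,110),(255,135,305,240)),key=lambda t:t[0]);print(b)
A,B=[wplane(f,p,.126) for p in((b[2][:2].mean(0)),(b[2][2:].mean(0)))]
q=b[2];m=[(q[i]+q[(i+1)%4])/2 for i in range(4)];W=[wplane(f,p,.126) for p in m]
print(np.round(W,4),"centre",wplane(f,b[1],.126))
for i in(0,1): d=W[i+2]-W[i];print(np.linalg.norm(d),np.degrees(np.arctan2(d[1],d[0])))
l=blobs(f,(5,200,180),(18,255,255),(330,150,380,200))[0];print("lip",l[1],wplane(f,l[1],.0445))
E
```

```text
{'t': np.float64(1.8167), 'eef_pos': array([ 0.5176, -0.0342,  0.2504]), 'eef_rot': array([ 0.621 ,  0.7838, -0.0009,  0.0012]), 'force': array([-0.4646, -0.6682,  0.1431])}
(1049, array([279.93612965, 185.20400381]), array([[274., 145.],
       [286., 145.],
       [286., 226.],
       [274., 226.]]))
[[ 0.5074  0.0139  0.126 ]
 [ 0.5224 -0.0239  0.126 ]
 [ 0.5263 -0.0665  0.126 ]
 [ 0.5108 -0.0266  0.126 ]] centre [ 0.51645998 -0.0249793   0.126     ]
0.08255269106259337 -76.77541483202228
0.011882631471384181 -166.8217564490315
lip [352.36159601 174.18329177] [ 0.60603043 -0.00651185  0.0445    ]
```

arm_command(
  delta_pos=[
    [0, 0, 0],
    [0, 0, -5],
    [0, 0, -20],
    [0, 0, -40],
    [0, 0, -60],
    [0, 0, -80],
    [0, 0, -100],
    [0, 0, -118],
    [0, 0, -132],
    [0, 0, -142],
    [0, 0, -148],
    [0, 0, -151],
    [0, 0, -153],
    [0, 0, -153],
    [0, 0, -153],
    [0, 0, -153],
    [0, 0, -153],
    [0, 0, -153],
  ],
  delta_rot=[
    [0, 0, 0],
    [0, 0, 0],
    [0, 0, 0],
    [0, 0, 0],
    [0, 0, 0],
    [0, 0, 0],
    [0, 0, 0],
    [0, 0, 0],
    [0, 0, 0],
    [0, 0, 0],
    [0, 0, 0],
    [0, 0, 0],
    [0, 0, 0],
    [0, 0, 0],
    [0, 0, 0],
    [0, 0, 0],
    [0, 0, 0],
    [0, 0, 0],
  ],
)

```text
t: 3.32
eef_pos: [0.5163, -0.0284, 0.0978]
eef_rot: [0.618, 0.786, 0.0, 0.0]
force: [0.2, 0.3, -0.5]
opening: 0.0919
grip_force: 0.0
```

Run:
```python
from plant import r
from h import *
o=r.get_obs();print({k:np.round(o[k],4) for k in("t","q","eef_pos","eef_rot","force")})
f=r.grab_frame("side");cv2.imwrite("pics/side2.png",cv2.resize(f["image"][130:290,200:400,::-1],None,fx=3,fy=3))
```

```text
{'t': np.float64(3.3167), 'q': array([-0.4908,  0.4053,  0.5907,  1.9861, -0.3008,  0.8355,  0.5045]), 'eef_pos': array([ 0.5163, -0.0284,  0.0978]), 'eef_rot': array([6.182e-01, 7.860e-01, 3.000e-04, 2.000e-04]), 'force': array([ 0.1622,  0.2677, -0.5397])}
```

View pics/side2.png

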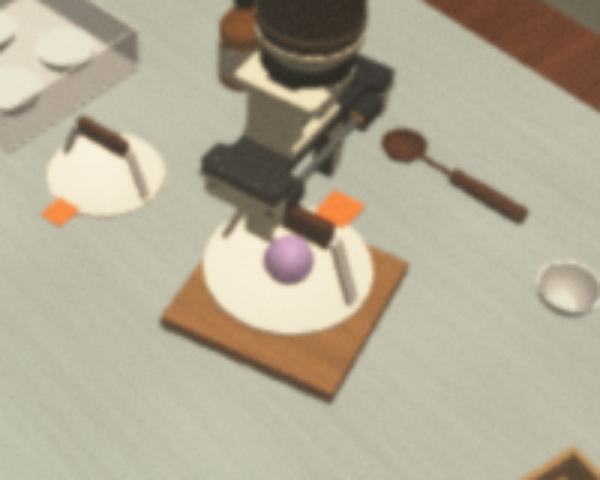

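The fingers straddle the bar, with the bomb clear below at (289,260) in the crop. Closing in two stages.

arm_command(
  delta_pos=[
    [0, 0, 0],
    [0, 0, 0],
    [0, 0, 0],
    [0, 0, 0],
    [0, 0, 0],
    [0, 0, 0],
    [0, 0, 0],
    [0, 0, 0],
    [0, 0, 0],
    [0, 0, 0],
    [0, 0, 0],
    [0, 0, 0],
  ],
  delta_rot=[
    [0, 0, 0],
    [0, 0, 0],
    [0, 0, 0],
    [0, 0, 0],
    [0, 0, 0],
    [0, 0, 0],
    [0, 0, 0],
    [0, 0, 0],
    [0, 0, 0],
    [0, 0, 0],
    [0, 0, 0],
    [0, 0, 0],
  ],
  grip=20,
  squeeze=10,
)

```text
t: 4.37
eef_pos: [0.5161, -0.0284, 0.0974]
eef_rot: [0.618, 0.786, 0.0, 0.0]
force: [-0.3, 0.6, -0.2]
opening: 0.0207
grip_force: 0.0
```

arm_command(
  delta_pos=[
    [0, 0, 0],
    [0, 0, 0],
    [0, 0, 0],
    [0, 0, 0],
    [0, 0, 0],
    [0, 0, 0],
    [0, 0, 0],
    [0, 0, 0],
  ],
  delta_rot=[
    [0, 0, 0],
    [0, 0, 0],
    [0, 0, 0],
    [0, 0, 0],
    [0, 0, 0],
    [0, 0, 0],
    [0, 0, 0],
    [0, 0, 0],
  ],
  grip=8,
  squeeze=10,
)

```text
t: 5.03
eef_pos: [0.5161, -0.0284, 0.0974]
eef_rot: [0.618, 0.786, 0.0, 0.0]
force: [0.4, -0.3, -1.0]
opening: 0.0083
grip_force: 0.0
```

arm_command(
  delta_pos=[
    [0, 0, 0],
    [0, 0, 0],
    [0, 0, 0],
    [0, 0, 0],
    [0, 0, 0],
    [0, 0, 0],
    [0, 0, 0],
    [0, 0, 0],
  ],
  delta_rot=[
    [0, 0, 0],
    [0, 0, 0],
    [0, 0, 0],
    [0, 0, 0],
    [0, 0, 0],
    [0, 0, 0],
    [0, 0, 0],
    [0, 0, 0],
  ],
  grip=0,
  squeeze=35,
)

```text
t: 5.7
eef_pos: [0.5161, -0.0284, 0.0974]
eef_rot: [0.618, 0.786, 0.0, -0.0]
force: [0.2, 0.6, 0.3]
opening: 0.0003
grip_force: 0.0
```

The fingers shut fully without gripping, so they missed the bar. Looking before anything else.

Run:
```python
from plant import r
from h import *
F={n:r.grab_frame(n) for n in("scene","side","wrist")}
for n,f in F.items(): np.savez(f"pics/{n}3.npz",**f)
up=lambda n,b,k:cv2.resize(F[n]["image"][b[1]:b[3],b[0]:b[2],::-1],(400,300))
im=np.vstack([np.hstack([up("scene",(210,150,330,240),1),up("side",(230,150,350,240),1)]),np.hstack([up("wrist",(0,0,560,420),1),up("wrist",(180,90,380,240),1)])])
cv2.imwrite("pics/m3.png",im);print(r.get_obs()["t"],F["wrist"]["xyz"],F["wrist"]["attitude"])
```

```text
5.85 [0.49785689 0.04581022 0.28836488] [-0.14129394 -0.01677468  0.11708363  0.98287642]
```

View pics/m3.png

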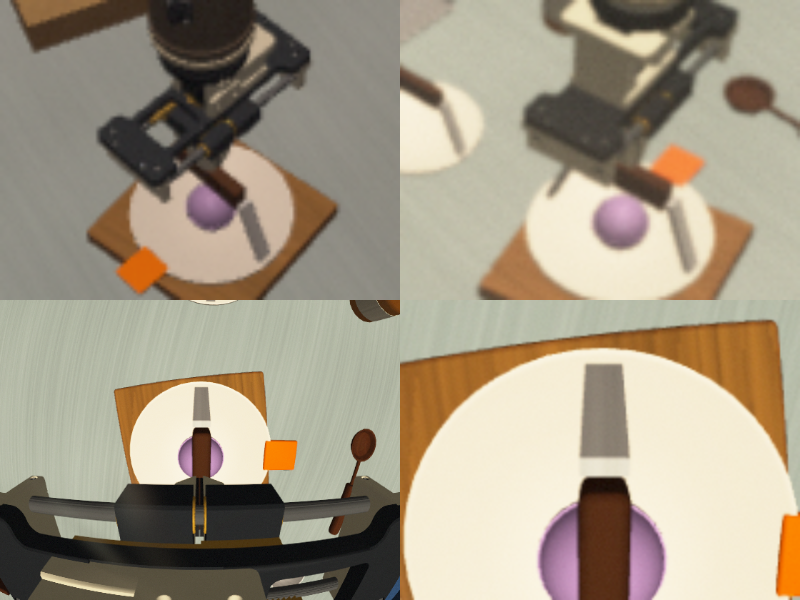

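```bash
cat >> h.py <<'E'
def proj(f,P,fish=False):
    c=R.from_quat(f["attitude"]).inv().apply(np.array(P)-f["xyz"]);x,y,z=c[0],-c[1],-c[2];K=f["mtx"]
    if fish: h=np.hypot(x,y);t=np.arctan2(h,z);u,v=x/h*t,y/h*t
    else: u,v=x/z,y/z
    return np.array([K[0,0]*u+K[0,2],K[1,1]*v+K[1,2]])
E
python3 - <<'E'
from plant import r
from h import *
o=r.get_obs();T=R.from_quat(o["eef_rot"]);p=o["eef_pos"]
fs={n:load(n+"3") for n in("scene","side","wrist")};big={}
pts={"tip":p,"grasp":p+T.apply([0,0,-.019]),"body":p+T.apply([0,0,-.066]),"barmid":[.5165,-.0275,.112],"barL":[.507,.012,.126],"barR":[.526,-.067,.126]}
for k,P in pts.items(): print(k,np.round(P,3),{n:proj(f,P,n=="wrist").round(1).tolist() for n,f in fs.items()})
ims=[]
for n,b in(("scene",(225,155,325,230)),("side",(250,155,350,230)),("wrist",(200,150,360,270))):
    im=fs[n]["image"][:,:,::-1].copy();k=400/(b[2]-b[0])
    im=cv2.resize(im[b[1]:b[3],b[0]:b[2]],(400,300),interpolation=cv2.INTER_CUBIC)
    for i,(kk,P) in enumerate(pts.items()):
        q=(proj(fs[n],P,n=="wrist")-b[:2]+.5)*k;cv2.circle(im,tuple(int(x) for x in q),4,[(0,0,255),(0,255,0),(255,0,0),(255,255,0),(0,255,255),(255,0,255)][i],1)
    ims.append(im)
cv2.imwrite("pics/m4.png",np.vstack([np.hstack(ims[:2]),np.hstack([ims[2],0*ims[2]])]))
E
```

```text
tip [ 0.516 -0.028  0.097] {'scene': [272.6, 204.1], 'side': [297.2, 205.6], 'wrist': [279.4, 242.7]}
grasp [ 0.516 -0.028  0.116] {'scene': [272.4, 200.8], 'side': [297.6, 200.9], 'wrist': [279.5, 254.9]}
body [ 0.516 -0.028  0.163] {'scene': [271.9, 192.2], 'side': [298.8, 188.7], 'wrist': [279.6, 297.5]}
barmid [ 0.516 -0.028  0.112] {'scene': [272.5, 201.8], 'side': [297.4, 201.7], 'wrist': [280.4, 250.6]}
barL [0.507 0.012 0.126] {'scene': [281.7, 207.1], 'side': [285.2, 191.8], 'wrist': [280.7, 187.9]}
barR [ 0.526 -0.067  0.126] {'scene': [263.3, 191.7], 'side': [310.6, 204.8], 'wrist': [280.3, 320.9]}
```

View pics/m4.png

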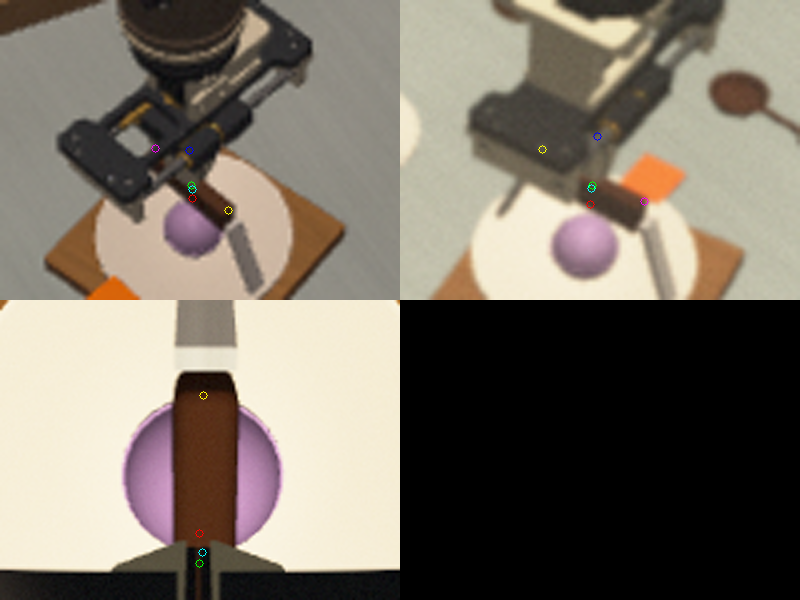

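Run:
```python
from plant import r
from h import *
sd=load("side3");w=load("wrist1");w3=load("wrist3")
T=R.from_quat([.618,.786,0,0]);p=np.array([.5163,-.0284,.0978])
for dz in(0,.01,.02,.03,.04): 
    print(dz,"side2 near finger (crop)",[((proj(sd,p+T.apply([sx,s,-dz]))-[200,130])*3).round().tolist() for s in(-.046,.046,-.065,.065) for sx in (0,)],end=" ")
    T1=R.from_quat([.621,.7838,-.0007,.0018]);p1=np.array([.5181,-.0355,.2507])
    print("wrist1",[proj(w,p1+T1.apply([sx,s,-dz]),1).round().tolist() for s in(-.046,.046) for sx in(-.0095,.0095)],end=" ")
    o=r.get_obs();p3=o["eef_pos"];T3=R.from_quat(o["eef_rot"])
    print("wrist3",[proj(w3,p3+T3.apply([sx,0,-dz]),1).round(1).tolist() for sx in(-.0095,.0095)])
```

```text
0 side2 near finger (crop) [[264.0, 257.0], [318.0, 197.0], [252.0, 270.0], [329.0, 185.0]] wrist1 [[209.0, 256.0], [207.0, 228.0], [350.0, 256.0], [352.0, 228.0]] wrist3 [[279.4, 256.4], [279.4, 228.5]]
0.01 side2 near finger (crop) [[264.0, 250.0], [319.0, 190.0], [252.0, 263.0], [330.0, 178.0]] wrist1 [[206.0, 262.0], [203.0, 234.0], [353.0, 262.0], [356.0, 234.0]] wrist3 [[279.4, 263.1], [279.4, 234.1]]
0.02 side2 near finger (crop) [[265.0, 242.0], [320.0, 182.0], [253.0, 256.0], [331.0, 170.0]] wrist1 [[202.0, 269.0], [200.0, 240.0], [357.0, 269.0], [359.0, 240.0]] wrist3 [[279.5, 270.4], [279.5, 240.3]]
0.03 side2 near finger (crop) [[265.0, 235.0], [321.0, 174.0], [253.0, 248.0], [332.0, 163.0]] wrist1 [[199.0, 277.0], [195.0, 246.0], [360.0, 277.0], [364.0, 246.0]] wrist3 [[279.5, 278.4], [279.5, 247.1]]
0.04 side2 near finger (crop) [[266.0, 227.0], [322.0, 167.0], [253.0, 240.0], [333.0, 155.0]] wrist1 [[195.0, 286.0], [191.0, 254.0], [364.0, 285.0], [368.0, 253.0]] wrist3 [[279.5, 287.2], [279.5, 254.6]]
```

Three independent measurements (side2 finger tip, wrist1 tips, wrist3 tip) agree: the real fingertips are about 30 mm above the reported TCP. The fingers therefore closed just above the bar. I'll reopen, descend 28 mm so the tips reach about z 0.099, and watch the force.

arm_command(
  delta_pos=[
    [0, 0, 0],
    [0, 0, 0],
    [0, 0, 0],
    [0, 0, 0],
    [0, 0, 0],
    [0, 0, 0],
    [0, 0, 0],
    [0, 0, 0],
    [0, 0, 0],
    [0, 0, 0],
    [0, 0, 0],
    [0, 0, 0],
  ],
  delta_rot=[
    [0, 0, 0],
    [0, 0, 0],
    [0, 0, 0],
    [0, 0, 0],
    [0, 0, 0],
    [0, 0, 0],
    [0, 0, 0],
    [0, 0, 0],
    [0, 0, 0],
    [0, 0, 0],
    [0, 0, 0],
    [0, 0, 0],
  ],
  grip=80,
  squeeze=10,
)

```text
t: 6.85
eef_pos: [0.5161, -0.0284, 0.0974]
eef_rot: [0.618, 0.786, 0.0, -0.0]
force: [-0.2, -0.5, 0.1]
opening: 0.0759
grip_force: 0.0
```

arm_command(
  delta_pos=[
    [0, 0, -2],
    [0, 0, -5],
    [0, 0, -9],
    [0, 0, -13],
    [0, 0, -17],
    [0, 0, -18],
    [0, 0, -18],
    [0, 0, -18],
  ],
  delta_rot=[
    [0, 0, 0],
    [0, 0, 0],
    [0, 0, 0],
    [0, 0, 0],
    [0, 0, 0],
    [0, 0, 0],
    [0, 0, 0],
    [0, 0, 0],
  ],
)

```text
t: 7.52
eef_pos: [0.5161, -0.0285, 0.0793]
eef_rot: [0.618, 0.786, -0.0, -0.0]
force: [0.2, -0.7, 0.4]
opening: 0.0802
grip_force: 0.0
```

Run:
```python
from plant import r
from h import *
F={n:r.grab_frame(n) for n in("side","wrist")};o=r.get_obs();print({k:np.round(o[k],4) for k in("t","eef_pos","eef_rot","force","opening")})
T=R.from_quat(o["eef_rot"]);out=[]
for n,b in(("side",(250,165,330,225)),("wrist",(150,120,410,315))):
    k=400/(b[2]-b[0]);im=cv2.resize(F[n]["image"][b[1]:b[3],b[0]:b[2],::-1],(400,300),interpolation=cv2.INTER_CUBIC)
    for dz,c in((0,(0,0,255)),(.03,(0,255,0))):
        for s in(-.04,.04):
            q=(proj(F[n],o["eef_pos"]+T.apply([0,s,-dz]),n=="wrist")-b[:2]+.5)*k;cv2.circle(im,tuple(int(x) for x in q),4,c,1)
    out.append(im)
cv2.imwrite("pics/m5.png",np.hstack(out))
```

```text
{'t': np.float64(7.6167), 'eef_pos': array([ 0.5162, -0.0285,  0.0796]), 'eef_rot': array([6.182e-01, 7.860e-01, 1.000e-04, 1.000e-04]), 'force': array([ 0.3945, -0.3027, -0.527 ]), 'opening': np.float64(0.0798)}
```

View pics/m5.png

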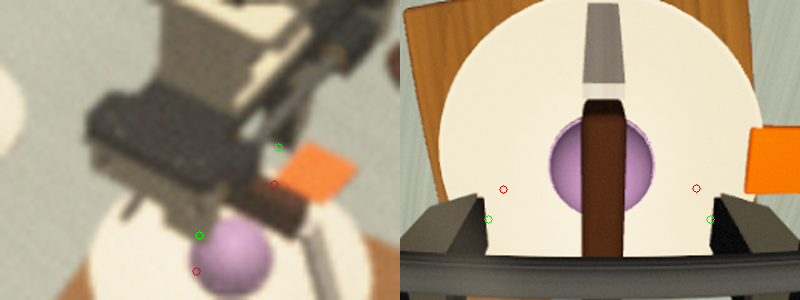

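The green marks (tips 30 mm above the reported TCP) land on the real fingertips in both views: side crop (199,235) and wrist crop (488,218)/(711,218). The bar is centred between the fingers. Down 10 mm more, then close.

arm_command(
  delta_pos=[
    [0, 0, -2],
    [0, 0, -5],
    [0, 0, -8],
    [0, 0, -10],
    [0, 0, -10],
    [0, 0, -10],
  ],
  delta_rot=[
    [0, 0, 0],
    [0, 0, 0],
    [0, 0, 0],
    [0, 0, 0],
    [0, 0, 0],
    [0, 0, 0],
  ],
)

```text
t: 8.12
eef_pos: [0.516, -0.0285, 0.0693]
eef_rot: [0.618, 0.786, -0.0, -0.0]
force: [-0.4, 0.0, -0.4]
opening: 0.08
grip_force: 0.0
```

arm_command(
  delta_pos=[
    [0, 0, 0],
    [0, 0, 0],
    [0, 0, 0],
    [0, 0, 0],
    [0, 0, 0],
    [0, 0, 0],
    [0, 0, 0],
    [0, 0, 0],
    [0, 0, 0],
    [0, 0, 0],
    [0, 0, 0],
    [0, 0, 0],
  ],
  delta_rot=[
    [0, 0, 0],
    [0, 0, 0],
    [0, 0, 0],
    [0, 0, 0],
    [0, 0, 0],
    [0, 0, 0],
    [0, 0, 0],
    [0, 0, 0],
    [0, 0, 0],
    [0, 0, 0],
    [0, 0, 0],
    [0, 0, 0],
  ],
  grip=20,
  squeeze=10,
)

```text
t: 9.12
eef_pos: [0.5161, -0.0285, 0.0694]
eef_rot: [0.618, 0.786, -0.0, 0.0]
force: [0.2, -1.3, -0.4]
opening: 0.0202
grip_force: 0.0
```

arm_command(
  delta_pos=[
    [0, 0, 0],
    [0, 0, 0],
    [0, 0, 0],
    [0, 0, 0],
    [0, 0, 0],
    [0, 0, 0],
    [0, 0, 0],
    [0, 0, 0],
  ],
  delta_rot=[
    [0, 0, 0],
    [0, 0, 0],
    [0, 0, 0],
    [0, 0, 0],
    [0, 0, 0],
    [0, 0, 0],
    [0, 0, 0],
    [0, 0, 0],
  ],
  grip=8,
  squeeze=10,
)

```text
t: 9.78
eef_pos: [0.516, -0.0284, 0.0694]
eef_rot: [0.618, 0.786, -0.0, -0.0]
force: [1.8, 0.6, -2.6]
opening: 0.0138
grip_force: 10.0
```

Gripped at 13.8 mm, matching the 14 mm bar. Firming the squeeze, then lifting gently.

arm_command(
  delta_pos=[
    [0, 0, 0],
    [0, 0, 0],
    [0, 0, 0],
    [0, 0, 0],
    [0, 0, 0.5],
    [0, 0, 1.5],
    [0, 0, 3],
    [0, 0, 5],
    [0, 0, 8],
    [0, 0, 12],
    [0, 0, 17],
    [0, 0, 22],
    [0, 0, 27],
    [0, 0, 32],
    [0, 0, 36],
    [0, 0, 39],
    [0, 0, 41],
    [0, 0, 42],
    [0, 0, 42],
    [0, 0, 42],
  ],
  delta_rot=[
    [0, 0, 0],
    [0, 0, 0],
    [0, 0, 0],
    [0, 0, 0],
    [0, 0, 0],
    [0, 0, 0],
    [0, 0, 0],
    [0, 0, 0],
    [0, 0, 0],
    [0, 0, 0],
    [0, 0, 0],
    [0, 0, 0],
    [0, 0, 0],
    [0, 0, 0],
    [0, 0, 0],
    [0, 0, 0],
    [0, 0, 0],
    [0, 0, 0],
    [0, 0, 0],
    [0, 0, 0],
  ],
  grip=4,
  squeeze=40,
)

```text
t: 11.45
eef_pos: [0.516, -0.0284, 0.1113]
eef_rot: [0.618, 0.786, -0.0, -0.0]
force: [0.3, -0.0, -4.4]
opening: 0.0139
grip_force: 40.0
```

arm_command(
  delta_pos=[
    [0, 0, 1],
    [0, 0, 3],
    [0, 0, 6],
    [0, 0, 10],
    [0, 0, 14],
    [0, 0, 17],
    [0, 0, 19],
    [0, 0, 20],
    [0, 0, 20],
    [0, 0, 20],
    [0, 0, 20],
    [0, 0, 20],
    [0, 0, 20],
    [0, 0, 20],
  ],
  delta_rot=[
    [0, 0, 0],
    [0, 0, 0],
    [0, 0, 0],
    [0, 0, 0],
    [0, 0, 0],
    [0, 0, 0],
    [0, 0, 0],
    [0, 0, 0],
    [0, 0, 0],
    [0, 0, 0],
    [0, 0, 0],
    [0, 0, 0],
    [0, 0, 0],
    [0, 0, 0],
  ],
)

```text
t: 12.62
eef_pos: [0.5161, -0.0285, 0.1313]
eef_rot: [0.618, 0.786, -0.0, -0.0]
force: [-0.5, -0.4, -3.7]
opening: 0.0138
grip_force: 40.0
```

Run:
```python
from plant import r
from h import *
F={n:r.grab_frame(n) for n in("side","wrist")};o=r.get_obs();print({k:np.round(o[k],4) for k in("t","q","eef_pos","eef_rot","force","torque","opening")})
cv2.imwrite("pics/m6.png",np.hstack([cv2.resize(F[n]["image"][b[1]:b[3],b[0]:b[2],::-1],(400,300),interpolation=cv2.INTER_CUBIC) for n,b in(("side",(230,120,370,225)),("wrist",(150,100,410,295)))]))
```

```text
{'t': np.float64(12.7167), 'q': array([-0.5173,  0.3595,  0.6168,  1.9503, -0.2605,  0.9105,  0.4686]), 'eef_pos': array([ 0.5161, -0.0285,  0.1314]), 'eef_rot': array([ 0.6182,  0.786 , -0.    , -0.    ]), 'force': array([ 0.1639,  0.5242, -3.9301]), 'torque': array([-0.0793,  0.1189, -0.0108]), 'opening': np.float64(0.0139)}
```

View pics/m6.png

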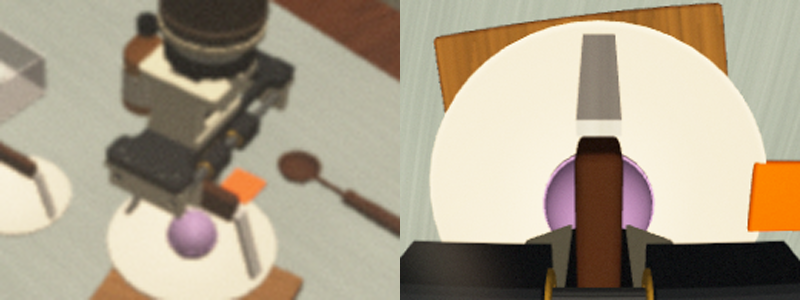

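Lifted 62 mm with the dish level, the bomb centred (crop (192,233) and (598,205)), and weight about 3.9 N. Now the smooth -1.46 rad turn about the tool axis.

arm_command(
  delta_pos=[
    [0, 0, 0],
    [0, 0, 0],
    [0, 0, 0],
    [0, 0, 0],
    [0, 0, 0],
    [0, 0, 0],
    [0, 0, 0],
    [0, 0, 0],
    [0, 0, 0],
    [0, 0, 0],
    [0, 0, 0],
    [0, 0, 0],
    [0, 0, 0],
    [0, 0, 0],
    [0, 0, 0],
    [0, 0, 0],
    [0, 0, 0],
    [0, 0, 0],
    [0, 0, 0],
    [0, 0, 0],
  ],
  delta_rot=[
    [0, 0, -0.003],
    [0, 0, -0.01],
    [0, 0, -0.02],
    [0, 0, -0.035],
    [0, 0, -0.055],
    [0, 0, -0.08],
    [0, 0, -0.11],
    [0, 0, -0.145],
    [0, 0, -0.18],
    [0, 0, -0.22],
    [0, 0, -0.26],
    [0, 0, -0.3],
    [0, 0, -0.34],
    [0, 0, -0.38],
    [0, 0, -0.42],
    [0, 0, -0.46],
    [0, 0, -0.5],
    [0, 0, -0.54],
    [0, 0, -0.58],
    [0, 0, -0.62],
  ],
)

```text
t: 14.38
eef_pos: [0.5161, -0.0283, 0.1315]
eef_rot: [0.829, 0.559, 0.0, 0.0]
force: [0.1, 0.2, -3.7]
opening: 0.0139
grip_force: 40.0
```

arm_command(
  delta_pos=[
    [0, 0, 0],
    [0, 0, 0],
    [0, 0, 0],
    [0, 0, 0],
    [0, 0, 0],
    [0, 0, 0],
    [0, 0, 0],
    [0, 0, 0],
    [0, 0, 0],
    [0, 0, 0],
    [0, 0, 0],
    [0, 0, 0],
    [0, 0, 0],
    [0, 0, 0],
    [0, 0, 0],
    [0, 0, 0],
    [0, 0, 0],
    [0, 0, 0],
    [0, 0, 0],
    [0, 0, 0],
  ],
  delta_rot=[
    [0, 0, -0.04],
    [0, 0, -0.08],
    [0, 0, -0.12],
    [0, 0, -0.16],
    [0, 0, -0.2],
    [0, 0, -0.24],
    [0, 0, -0.28],
    [0, 0, -0.32],
    [0, 0, -0.36],
    [0, 0, -0.4],
    [0, 0, -0.44],
    [0, 0, -0.48],
    [0, 0, -0.52],
    [0, 0, -0.56],
    [0, 0, -0.6],
    [0, 0, -0.64],
    [0, 0, -0.675],
    [0, 0, -0.705],
    [0, 0, -0.735],
    [0, 0, -0.76],
  ],
)

```text
t: 16.05
eef_pos: [0.5162, -0.0284, 0.1315]
eef_rot: [0.977, 0.211, 0.0, 0.0]
force: [0.6, 0.9, -3.4]
opening: 0.0139
grip_force: 40.0
```

arm_command(
  delta_pos=[
    [0, 0, 0],
    [0, 0, 0],
    [0, 0, 0],
    [0, 0, 0],
    [0, 0, 0],
    [0, 0, 0],
    [0, 0, 0],
    [0, 0, 0],
    [0, 0, 0],
    [0, 0, 0],
    [0, 0, 0],
    [0, 0, 0],
    [0, 0, 0],
    [0, 0, 0],
  ],
  delta_rot=[
    [0, 0, -0.025],
    [0, 0, -0.045],
    [0, 0, -0.06],
    [0, 0, -0.07],
    [0, 0, -0.077],
    [0, 0, -0.08],
    [0, 0, -0.08],
    [0, 0, -0.08],
    [0, 0, -0.08],
    [0, 0, -0.08],
    [0, 0, -0.08],
    [0, 0, -0.08],
    [0, 0, -0.08],
    [0, 0, -0.08],
  ],
)

```text
t: 17.22
eef_pos: [0.5161, -0.0284, 0.1315]
eef_rot: [0.985, 0.174, 0.0, 0.0]
force: [-0.4, 0.6, -4.0]
opening: 0.0138
grip_force: 40.0
```

Run:
```python
from plant import r
from h import *
F={n:r.grab_frame(n) for n in("scene","side","wrist")};o=r.get_obs();print({k:np.round(o[k],4) for k in("t","q","eef_pos","eef_rot","force","torque","opening","grip_force")})
a=o["eef_rot"];print("tool y yaw",np.degrees(2*np.arctan2(a[1],a[0]))-90)
pr={"lip":[.516+.09*np.cos(np.radians(-70)),-.0285+.09*np.sin(np.radians(-70)),.1065],"bomb":[.516,-.0285,.114]}
for nm,lo,hi in(("lip",(5,190,150),(18,255,255)),("bomb",(125,40,60),(165,255,255))):
    for n,f in F.items():
        e=proj(f,pr[nm],n=="wrist");x,y=e.astype(int);h=40 if n=="wrist" else 20
        for b in blobs(f,lo,hi,(max(0,x-h),max(0,y-h),x+h,y+h))[:1]:
            z=pr[nm][2];print(nm,n,"expected",e.round(1),b[0],b[1].round(1),(wplane if n=="wrist" else plane)(f,b[1],z).round(4))
```

```text
{'t': np.float64(17.3667), 'q': array([-0.7759,  0.4704,  1.0219,  1.9669, -0.4864,  0.9738, -0.7396]), 'eef_pos': array([ 0.5161, -0.0285,  0.1315]), 'eef_rot': array([0.9848, 0.1735, 0.    , 0.    ]), 'force': array([-0.5102,  1.1074, -3.511 ]), 'torque': array([-0.0449,  0.167 ,  0.0095]), 'opening': np.float64(0.0136), 'grip_force': np.float64(39.9972)}
tool y yaw -70.01674288117033
lip scene expected [250.7 187.9] 103 [250.3 187.6] [ 0.547  -0.1149  0.1065]
lip wrist expected [401.4 227.9] 2140 [401.7 226.9] [ 0.5476 -0.1129  0.1065]
bomb scene expected [272.5 201.2] 140 [273.4 201.5] [ 0.5142 -0.0258  0.114 ]
bomb side expected [297.5 201.5] 98 [298.7 200.7] [ 0.5204 -0.0284  0.114 ]
bomb wrist expected [279.6 232.5] 771 [254.4 227.4] [ 0.5136 -0.0111  0.114 ]
```

The lip is where it should be for a level dish at -70°, square to the board on the carton side. The bomb is central, and nothing is moving. Handing in.

```bash
python3 -c "
from plant import r
print(r.hand_in())"
```

```text
the job is handed in; nothing more can be done
None
```

I handed the job in at about 17.4 s with the dish held level and at rest about 62 mm above its board, its orange lip turned to the carton's (right) side and the bomb in the middle; no verdict came back, and the first close missed just above the bar, touching nothing, because the real fingertips sit about 30 mm above the reported TCP.

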